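Hook the bulb cage out from under the rack and seat it in the V stop

TASK

The orange bulb cage stands under the white wire rack, too far in for a hand. Pick up the hook tool, put its tip down into the cage's steel ring, and drag the cage out, upright and without lifting it, until it is pulled snugly into the rubber V stop; hold it pressed there for a moment, firmly but gently so that the ring is not torn off. Then unhook it, leaving the cage standing in the stop, and put the hook tool down on the ledge clear of it; touch the cage only with the tool and do not disturb the jar or the bulbs.

Things in the scene. Friction and masses are not known exactly. Their poses are not given: they have to be found in the camera images.
- hook: Hook tool, 0.27 kg, origin under the middle of its handle. Wooden block handle 100 mm long (x), 28 wide (y), 50 high, standing on the ledge on its underside at the start. An 8 mm steel rod leaves the handle's +x end, its axis 44 mm above the underside, runs to x = 280 mm and there turns straight down; the tip ends 4 mm above underside level.
- hook_grip (a point): Centre of the hook tool's handle, 25 mm above the tool's underside; the place to grasp it across its 28 mm width (tool y). x axis towards the hook.
- hook_tip (a point): Lowest point of the hook's down-turned tip (8 mm thick, clear length below the rod 36 mm), 280 mm ahead (tool +x) of the handle centre and 21 mm below hook_grip.
- cage: Orange plastic bulb cage, loose, upright, 0.3 to 0.4 kg; origin under its centre. Round base 90 mm in diameter, 45 mm high; above it bars, 79 mm in diameter, up to 136 mm. A level steel ring for pulling stands out on its -x side. More than 20 N between tool and cage tears the ring off (failure); dragging over the ledge takes about 1 to 4 N.
- cage_ring (a point): Centre of the cage's steel ring, 62 mm from the cage's axis on its -x side and 52 mm above its underside. The ring lies level, of 7 mm bar, 27 mm inner and 41 mm outer diameter; nothing fills it, below it is free space down to the ledge.
- dock: V stop, fixed to the ledge; origin on the ledge on the V's middle line, x along that line. Two black rubber jaws (40 mm high, about 110 mm over both) open towards +x, the rack's side. Between them a gap of about 40 mm; behind them wooden bars 20 mm high and a low rail back to x = -150 mm. The jaws are sprung: they give about 1 mm per 8 N along x.
- dock_seat (a point): Mean seat, at the dock's origin, same axes. With the cage's base in both jaws its axis is on the middle line (dock y = 0), at dock x anywhere from -18 to +18 mm: the jaw carriage is clamped elsewhere on its rail each time and this is not reported, so it must be felt. A snug, gentle press is 6 to 12 N on the jaws.
- rack: White wire rack fixed to the ledge over the cage; origin on the ledge in the middle of its mouth, +x pointing into it. 250 mm deep, 270 mm between its four 12 mm corner posts, open at mouth and sides; lowest wires 170 mm above the ledge.
- jar: Stainless steel screw-top jar, 75 mm diameter, 112 mm high, loose; origin under its centre. Leave it alone.
- carton: Open cardboard carton 75 x 135 x 35 mm, fixed, holding the two bulbs; origin under its centre, long along y.
- bulb_a: Spiral energy-saver bulb standing in the carton, 46 mm diameter, 112 mm high, loose; origin under its cap. Leave it alone.
- bulb_b: The second bulb, the same.

How it is judged (in metres and radians):
On the way, in this order (a step that is already met when the one before it is completed fails the run):
1. the hook's tip is down inside the cage's ring, at least 3 mm below the ring's underside (horizontal distance between hook_tip and cage_ring below 0.014 m and z of hook_tip in the frame of cage_ring below -0.0065 m), for 0.2 s.
2. the hook pulls the cage snugly into the V stop: base centred in the jaws within 4 mm and pressed on them with more than 4 N (x of cage in the frame of dock between -0.024 and 0.021 m and y of cage in the frame of dock between -0.004 and 0.004 m and contact force between cage and dock above 4 N and contact force between hook and cage above 4 N), for 0.3 s.
At the end, for the whole second after the job is handed in: The cage stands upright on the ledge in the V stop, its axis within 4 mm of the stop's middle line and at dock x between -24 and +21 mm; the hook tool lies at rest on the ledge (handle centre below 35 mm), its tip at least 30 mm from the ring and not touching the cage (x of cage in the frame of dock between -0.024 and 0.021 m and y of cage in the frame of dock between -0.004 and 0.004 m and angle between cage's own z axis and vertical below 0.05 rad and height (world z) of cage below 0.004 m and linear speed of each of cage, hook below 0.01 m/s and height (world z) of hook_grip below 0.035 m and contact force between hook and cage below 0.05 N and horizontal distance between hook_tip and cage_ring above 0.03 m).
It fails at once if the hook tool loads the cage with more than 20 N (contact force between hook and cage above 20 N).
It fails at once if the robot or its gripper touches the cage (contact force between any of the arm, the fingers and cage above 0.5 N).
It fails at once if the cage is tipped by more than 15 degrees (angle between cage's own z axis and vertical above 0.26 rad).
It fails at once if the cage is lifted off the ledge by more than 15 mm (height (world z) of cage above 0.015 m).
It fails at once if the jar or a bulb is moved by more than 15 mm (distance of any of jar, bulb_a, bulb_b from where it was at the start of the episode above 0.015 m).
It also fails if it takes over 72 s, if anything falls off the work surface, if the arm or the gripper's body presses on something with over 40 N, if the wrist force passes 120 N, or if a joint passes its speed limit or range.

ROBOT

A 6-joint arm with a two-finger parallel gripper is mounted at the origin on the work surface. World frame = base frame: x ahead of the robot, y to its left, z up, the work surface at z = 0. Lengths are in m, angles in degrees, forces in N, time in s.
With the tool pointing down it reaches from about 0.375 to 0.9 m from the base axis. Payload 3.1 kg.
Tool frame: the origin (TCP) lies on the centre line of the jaws, within the pads' length; the fingertips stand 25 mm ahead of it and the grasp point (between the pads) lies 6 mm ahead of it; z points along the fingers, y is the line along which they close (so a half turn about z gives the same grasp; the last joint's range is limited). The gripper opens to 87 mm and grips with 3 to 60 N. Pads are 19 mm wide; open, the fingers measure 117 mm over their backs; the gripper's body (75 mm by 190 mm) begins 51 mm behind the grasp point.
Start: joints at [61.851, 30.224, 82.088, -0, 67.689, -10.227], TCP at [0.192, 0.595, 0.248] pointing down, gripper open.
Joint ranges: [-176.69, 176.69], [-43.24, 126.21], [12.49, 139.97], [-82, 262], [0, 151.66], [-163.58, 163.58]. Speed limits (degrees/s): [159.86, 159.86, 180, 180, 180, 180].

INTERFACE

Orientations are given as a 3x3 rotation matrix whose columns are the frame's x, y, z axes.
In Python, from rig import bot, cams, models gives the robot as it stands. The module is installed in compiled form; this text tells all that it offers.
- The arm moves only by the shell command python3 -m handwheel 'ROWS' [OPENING]. ROWS is JSON, a list of rows, each a list of 6 numbers: the shift along the world's x, y, z each as a share of 1 m, from -1 to 1, then the turn, a rotation vector about the world's x, y, z each as a share of 2 rad, from -1 to 1. In form: [[dx, dy, dz, wx, wy, wz], ...]. A call has exactly 8 rows; each row is the pose to reach, as a shift and turn from the pose commanded when the call began; what a row does not reach only later rows make up. A row lasts 1/12 s, in which the tool goes at most 41.7 mm and 7.16 degrees, less where a joint would pass 70% of its speed; a pose out of reach is approached as far as the arm can. A call with a number of a shift or a turn outside -1 to 1 is refused whole. A call with a gripper value outside its range is refused whole. OPENING is the opening, from -1 (shut) to 1 (fully open), so that 0 is half open, set as the call begins (- or left out, the last holds). The fingers move at their own pace and stop on an object; the grip force is fixed at half the most. Time passes only in rows, so rows that repeat a pose let the fingers close, or fill a call up. It gives the time, the measured TCP pose, the force, the opening and the grip force at its end, in the units of the state.
- bot.read_state(): the state, without advancing time (a new reading comes with each control period).
- cams.capture(name): name is "scene" or "side" or "wrist"; returns (picture, depth): 420x560x3 uint8, blue, green, red; 420x560 float32, m along the optical axis (not along the pixel's ray), 0 where there is no reading.
- cams.calibration(name): a dict with "mtx" (3x3 intrinsics, pixels), "dist_coeffs" ([k1, k2, p1, p2, k3] as OpenCV has them; the pictures are not rectified), "R" (3x3) and "t" (3): a world point X has camera coordinates R X + t; the wrist camera has in their place "tool_from_camera" (4x4, takes a point from camera to tool coordinates, whose origin is the TCP and whose axes are the flange's). Camera axes: x right, y down, z forward; pixel columns grow to the right and rows downward; lengths in m; the calibration is good to about 2 mm. A picture is of the moment at which its call begins: read the wrist's pose just before it. calibration takes no time and is no camera call.
- bot.hand_in(): hands the job in; it is judged then, once.
Trained networks look in the newest picture that a camera, given by its name, has taken for a name from the list of things; names that differ only in an ending like _2 or _b are one class to them, and where a whole thing is asked for, a point or a joint stands for the part that bears it (a point fixed in the world has none). Each returns a list of dicts, best first, with "conf" (0 to 1); they miss things now and then, are a little off and sometimes report something else, mostly with a low value. They report only what shows in the picture. A call takes as long as a camera call.
- models.spot_in(query, camera): "position" ([column, row] in pixels, amid what is visible of it).
- models.tip_of(query, camera): "position" ([column, row] in pixels: a listed point, or the origin of a listed thing).
The state is a dict: "time_s": time; "joint_positions": joint angles; "qvel": joint speeds; "tau": joint torques, N m; "position": TCP position; "tcp_rot": TCP orientation; "force": force on the tool from outside, world axes, zero at the start; "moment": the same for the moment, N m; "opening": opening from 0.0 (shut) to 1.0 (fully open); "grasp_force": force on a finger pad.
Only numpy, scipy, OpenCV 4.12 (cv2) and the standard library are available. Lean on these libraries where they do the work, as an engineer would, in place of code of your own. Each camera call takes 0.05 s, during which the arm holds its last target. There are 200 camera calls.

## Working session

There is one attempt and no reset: what is moved stays moved. The work goes in short steps, Python scripts to look and compute and a shell command to move; the robot and the scene stay as the last step left them, time stands still between calls to the robot, and variables do not carry over. Pictures are saved under pics/ and viewed, at most 10 in all, crops included, and the job is handed in when it is done.

```bash
mkdir -p pics; cat > h.py <<'E'
import numpy as np, cv2
from rig import bot, cams, models
np.set_printoptions(precision=4,suppress=True)
def cam(name,st=None):
    c=cams.calibration(name); K=np.array(c["mtx"]);d=np.array(c["dist_coeffs"])
    if name=="wrist":
        st=st or bot.read_state(); T=np.array(c["tool_from_camera"]); R=np.array(st["tcp_rot"])
        Rw=R@T[:3,:3]; o=R@T[:3,3]+np.array(st["position"])
    else:
        Rc=np.array(c["R"]); Rw=Rc.T; o=-Rc.T@np.array(c["t"])
    return K,d,Rw,o
def ray(C,px):
    K,d,Rw,o=C; u=cv2.undistortPoints(np.array([[px]],float),K,d)[0,0]
    return o,Rw@np.array([u[0],u[1],1.])
def at_z(C,px,z):
    o,r=ray(C,px); return o+r*(z-o[2])/r[2]
def cloud(C,depth):
    K,d,Rw,o=C; v,u=np.mgrid[0:420,0:560]
    p=cv2.undistortPoints(np.stack([u,v],-1).reshape(-1,1,2).astype(float),K,d)[:,0]
    z=depth.reshape(-1,1); P=np.hstack([p,np.ones((len(p),1))])*z
    return (o+P@Rw.T).reshape(420,560,3)
E
python3 - <<'E'
from h import *
ims=[]
for n in ["scene","side"]:
    im,dp=cams.capture(n); C=cam(n); np.savez(f"pics/{n}0.npz",im=im,dp=dp); ims.append(im)
    cv2.imwrite(f"pics/{n}0.png",im)
    P=cloud(C,dp)
    for q,z in [("hook_grip",.025),("hook_tip",.004),("hook",0),("cage",0),("cage_ring",.052),("dock",0),("rack",0),("jar",0),("carton",0)]:
        for r in models.tip_of(q,n)[:1]:
            print(n,q,round(r["conf"],2),np.round(r["position"],1),at_z(C,r["position"],z))
s=bot.read_state();print(s["time_s"],s["tcp_rot"],s["force"])
E
```

```text
scene hook_grip 0.96 [171.8 166.2] [ 0.4815 -0.3841  0.025 ]
scene hook_tip 0.59 [258.8 219.5] [ 0.5158 -0.0961  0.004 ]
scene hook 0.97 [173.6 176. ] [ 0.487  -0.3773  0.    ]
scene cage 0.84 [422.  320.9] [0.591  0.3186 0.    ]
scene cage_ring 0.82 [401.6 281.4] [0.5661 0.2574 0.052 ]
scene jar 0.68 [374.3 221.9] [0.3764 0.1315 0.    ]
scene carton 0.58 [277.7 313.4] [0.718  0.0772 0.    ]
side hook_grip 0.98 [254.1 333.9] [ 0.4829 -0.3826  0.025 ]
side hook_tip 0.87 [269.9 237.9] [ 0.5208 -0.0936  0.004 ]
side hook 0.7 [258.4 340.3] [ 0.491 -0.382  0.   ]
side cage 0.84 [290.9 145.6] [0.5978 0.3296 0.    ]
side cage_ring 0.66 [286.  142.4] [0.5776 0.2679 0.052 ]
side dock 0.86 [285.7 181. ] [0.5718 0.1423 0.    ]
side jar 0.8 [223.2 181.3] [0.3902 0.1443 0.    ]
side carton 0.65 [337.4 192.9] [0.7157 0.0849 0.    ]
1.0 [[-0.9515  0.3077  0.    ]
 [ 0.3077  0.9515  0.    ]
 [-0.      0.     -1.    ]] [-0.1757  0.2896  0.067 ]
```

View pics/scene0.png

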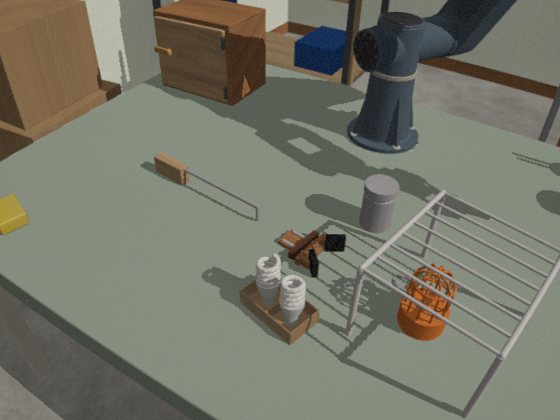

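View pics/side0.png

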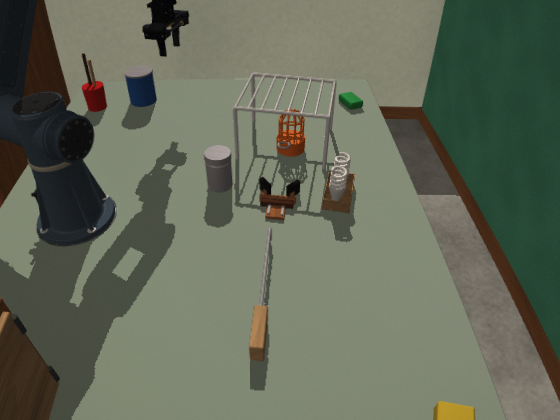

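The scene view shows the hook handle at (171,166), its tip at (258,219), the dock at (313,250), and the cage under the rack at (425,310). The side view agrees. Next I'll refine the dock, cage and hook axes from the depth data.

```bash
python3 - <<'E'
from h import *
print(np.array(cams.calibration("wrist")["tool_from_camera"]))
for n in ["scene","side"]:
    f=np.load(f"pics/{n}0.npz"); im=f["im"]; P=cloud(cam(n),f["dp"]); hsv=cv2.cvtColor(im,cv2.COLOR_BGR2HSV)
    x,y,z=P[...,0],P[...,1],P[...,2]
    m=(x>.49)&(x<.66)&(y>-.05)&(y<.2)&(z>.006)&(z<.06)
    blk=m&(hsv[...,2]<60); 
    wood=m&~blk&(hsv[...,1]>80)
    for nm,mm in [("blk",blk),("wood",wood)]:
        print(n,nm,mm.sum(),P[mm].mean(0) if mm.any() else "", P[mm].min(0),P[mm].max(0))
    lab,idx=cv2.connectedComponents(blk.astype(np.uint8))
    for i in range(1,lab):
        k=idx==i
        if k.sum()>8: print("  jaw",k.sum(),P[k].mean(0),P[k].min(0),P[k].max(0))
    org=(hsv[...,0]<14)&(hsv[...,1]>180)&(x>.45)&(x<.75)&(y>.18)&(y<.45)&(z>.0)&(z<.15)
    b=P[org&(z<.04)]; print("orange",org.sum(),b.mean(0),P[org].mean(0))
    A=np.c_[2*b[:,:2],np.ones(len(b))]; s=np.linalg.lstsq(A,(b[:,:2]**2).sum(1),rcond=None)[0]; print(" circ",s[:2],np.sqrt(s[2]+s[:2]@s[:2]))
    h=(x>.4)&(x<.6)&(y>-.45)&(y<-.32)&(z>.044)&(z<.06)
    q=P[h]; print("handle top",h.sum(),q.mean(0)); u=np.linalg.svd(q[:,:2]-q[:,:2].mean(0),full_matrices=False)[2][0]; print(np.degrees(np.arctan2(u[1],u[0])))
    for q in ["bulb_a","jar","rack","dock","dock_seat"]:
        print(q,[(round(r["conf"],2),at_z(cam(n),r["position"],.0)[:2]) for r in models.tip_of(q,n)[:2]])
E
```

```text
[[ 0.0009 -0.9621 -0.2728  0.075 ]
 [ 1.      0.0009  0.0002  0.0011]
 [ 0.0001 -0.2728  0.9621 -0.1356]
 [ 0.      0.      0.      1.    ]]
scene blk 653 [0.5476 0.0789 0.0272] [0.4976 0.0211 0.0061] [0.6066 0.1124 0.046 ]
scene wood 774 [0.5468 0.0367 0.0165] [ 0.4951 -0.0201  0.0061] [0.5935 0.0839 0.0444]
  jaw 129 [0.557  0.0375 0.0174] [0.5046 0.0211 0.0066] [0.5872 0.0481 0.0229]
  jaw 320 [0.5144 0.0931 0.0284] [0.4976 0.0654 0.0061] [0.527  0.1124 0.046 ]
  jaw 201 [0.5937 0.0835 0.0317] [0.5707 0.0614 0.0065] [0.6066 0.0978 0.0453]
orange 1995 [0.6309 0.3178 0.0229] [0.6136 0.3161 0.0579]
 circ [0.595  0.3151] 0.04369007451998998
handle top 310 [ 0.4945 -0.372   0.0504]
85.17175029699851
bulb_a [(0.84, array([0.7028, 0.0431])), (0.73, array([0.7174, 0.1033]))]
jar [(0.68, array([0.3764, 0.1315]))]
rack []
dock []
dock_seat []
side blk 456 [0.549  0.0613 0.0244] [ 0.4944 -0.0252  0.0061] [0.6061 0.1116 0.0441]
side wood 421 [0.5391 0.0262 0.0142] [ 0.4941 -0.0259  0.006 ] [0.5922 0.0793 0.0233]
  jaw 143 [0.5103 0.0848 0.0302] [0.4944 0.0648 0.0071] [0.5247 0.1116 0.0441]
  jaw 156 [0.5876 0.0742 0.0291] [0.5681 0.0535 0.0061] [0.6061 0.0967 0.0436]
  jaw 143 [0.5461 0.026  0.0144] [0.4969 0.0154 0.0061] [0.5857 0.0444 0.0222]
orange 702 [0.5963 0.2769 0.0201] [0.5949 0.2927 0.0523]
 circ [0.5941 0.3104] 0.0417416548754761
handle top 619 [ 0.4914 -0.3814  0.049 ]
-95.20039121081126
bulb_a [(0.75, array([0.6938, 0.0456]))]
jar [(0.8, array([0.3902, 0.1443]))]
rack []
dock [(0.86, array([0.5718, 0.1423]))]
dock_seat []
```

```bash
python3 -m handwheel '[[0.03,-0.03,0.02,0,0,-0.05],[0.06,-0.07,0.04,0,0,-0.1],[0.09,-0.11,0.06,0,0,-0.15],[0.12,-0.15,0.08,0,0,-0.2],[0.15,-0.19,0.1,0,0,-0.25],[0.18,-0.23,0.11,0,0,-0.3],[0.21,-0.27,0.11,0,0,-0.35],[0.24,-0.31,0.11,0,0,-0.4]]' 1; python3 -m handwheel '[[0.02,-0.03,0,0,0,-0.05],[0.04,-0.06,0,0,0,-0.1],[0.06,-0.09,0,0,0,-0.15],[0.08,-0.12,0,0,0,-0.2],[0.09,-0.15,0,0,0,-0.24],[0.09,-0.16,0,0,0,-0.28],[0.09,-0.16,0,0,0,-0.29],[0.09,-0.16,0,0,0,-0.29]]'
```

```text
time_s: 2.17
position: [0.3869, 0.3454, 0.3518]
tcp_rot: [[-0.438, 0.899, 0.003], [0.899, 0.438, 0.002], [0.0, 0.003, -1.0]]
force: [0.5, 0.2, 0.3]
opening: 1.003
grasp_force: 0.0
time_s: 2.83
position: [0.4757, 0.1864, 0.3502]
tcp_rot: [[0.123, 0.992, -0.0], [0.992, -0.123, 0.001], [0.001, -0.0, -1.0]]
force: [0.2, 0.1, -0.1]
opening: 1.0
grasp_force: 0.0
```

```bash
python3 - <<'E'
from h import *
st=bot.read_state(); C=cam("wrist",st); im,dp=cams.capture("wrist"); np.savez("pics/w1.npz",im=im,dp=dp,p=st["position"],R=st["tcp_rot"]); cv2.imwrite("pics/w1.png",im)
for q,z in [("cage",0),("cage_ring",.052),("dock",0),("dock_seat",0),("hook_tip",.004),("jar",0)]:
    print(q,[(round(r["conf"],2),np.round(r["position"]),at_z(C,r["position"],z)[:2]) for r in models.tip_of(q,"wrist")[:2]])
P=cloud(C,dp);x,y,z=P[...,0],P[...,1],P[...,2];v=cv2.cvtColor(im,cv2.COLOR_BGR2HSV)
m=(x>.49)&(x<.63)&(y>.045)&(y<.14)&(z>.032)&(z<.05)
n,idx=cv2.connectedComponents(m.astype(np.uint8))
for i in range(1,n):
    k=idx==i
    if k.sum()>30: print(k.sum(),P[k].mean(0),cv2.minAreaRect(P[k][:,:2].astype(np.float32)*1000),cv2.boxPoints(cv2.minAreaRect(P[k][:,:2].astype(np.float32)*1000)).tolist())
b=P[(v[...,0]<14)&(v[...,1]>150)&(y>.2)&(y<.45)&(z>.005)&(z<.15)]
print("cage",len(b),b.mean(0) if len(b) else"",b.min(0),b.max(0))
E
```

```text
cage [(0.62, array([342.,  86.]), array([0.5913, 0.313 ]))]
cage_ring [(0.76, array([338., 121.]), array([0.5708, 0.2617])), (0.67, array([229., 214.]), array([0.3944, 0.1437]))]
dock []
dock_seat [(0.55, array([226., 215.]), array([0.3789, 0.1285]))]
hook_tip [(0.37, array([318., 318.]), array([ 0.5201, -0.0947]))]
jar [(0.7, array([227., 210.]), array([0.3819, 0.1364]))]
201 [0.5104 0.0934 0.04  ] ((510.7557373046875, 92.03253936767578), (12.756937980651855, 41.704586029052734), 33.01027297973633) [[494.04681396484375, 106.04378509521484], [516.7670288085938, 71.07144927978516], [527.4646606445312, 78.02129364013672], [504.74444580078125, 112.9936294555664]]
228 [0.5878 0.0819 0.0392] ((588.5457763671875, 80.7960205078125), (41.857261657714844, 12.855466842651367), 40.6693000793457) [[568.4828491210938, 72.0323257446289], [576.8606567382812, 62.28166961669922], [608.6087036132812, 89.5597152709961], [600.2308959960938, 99.31037139892578]]
cage 3443 [0.5884 0.3136 0.0828] [0.5491 0.2702 0.0057] [0.6327 0.3575 0.1364]
```

View pics/w1.png

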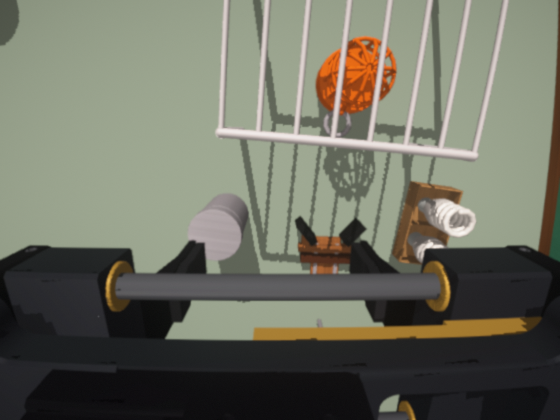

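The wrist view shows the V jaws at (305,232) and (353,232), with the ring at (336,122) hanging out of the cage. From this the dock axis is at about 81.8° and the seat is near (0.554, 0.119). The tool's yaw already matches the hook, so I'll go and grasp it.

```bash
python3 -m handwheel '[[0,-0.04,0,0,0,0],[0,-0.08,0,0,0,0],[0.002,-0.12,0,0,0,0],[0.003,-0.16,-0.01,0,0,0],[0.005,-0.2,-0.02,0,0,0],[0.006,-0.24,-0.03,0,0,0],[0.007,-0.28,-0.05,0,0,0],[0.008,-0.32,-0.07,0,0,0]]' 1;  python3 -m handwheel '[[0,-0.04,-0.01,0,0,0],[0,-0.08,-0.02,0,0,0],[0.001,-0.12,-0.03,0,0,0],[0.001,-0.16,-0.04,0,0,0],[0.002,-0.2,-0.05,0,0,0],[0.003,-0.23,-0.06,0,0,0],[0.003,-0.241,-0.08,0,0,0],[0.003,-0.241,-0.1,0,0,0]]'
python3 - <<'E'
from h import *
st=bot.read_state(); C=cam("wrist",st); im,dp=cams.capture("wrist"); cv2.imwrite("pics/w2.png",im)
for q,z in [("hook_grip",.025),("hook_tip",.004),("hook",0)]:
    print(q,[(round(r["conf"],2),np.round(r["position"]),at_z(C,r["position"],z)[:2]) for r in models.tip_of(q,"wrist")[:2]])
P=cloud(C,dp);m=(P[...,2]>.044)&(P[...,2]<.058)&(P[...,1]<-.3)&(P[...,1]>-.45)&(abs(P[...,0]-.49)<.04)
print(m.sum(),cv2.minAreaRect(P[m][:,:2].astype(np.float32)*1000))
m=(P[...,2]>.03)&(P[...,2]<.06)&(P[...,1]<-.1)&(P[...,1]>-.3)&(abs(P[...,0]-.5)<.04)
q=P[m][:,:2];print(m.sum(),cv2.fitLine(q.astype(np.float32),cv2.DIST_HUBER,0,.01,.01).ravel())
E
```

```text
time_s: 3.85
position: [0.484, -0.1295, 0.283]
tcp_rot: [[0.121, 0.993, 0.002], [0.993, -0.121, -0.001], [-0.001, 0.002, -1.0]]
force: [0.4, 0.4, -0.0]
opening: 1.002
grasp_force: 0.0
time_s: 4.52
position: [0.4876, -0.3732, 0.1827]
tcp_rot: [[0.124, 0.992, 0.003], [0.992, -0.124, -0.004], [-0.004, 0.004, -1.0]]
force: [-0.2, 0.9, 0.0]
opening: 0.998
grasp_force: 0.0
hook_grip [(0.7, array([286., 205.]), array([ 0.4969, -0.3756]))]
hook_tip []
hook [(0.95, array([279., 200.]), array([ 0.4897, -0.3758]))]
3106 ((493.2130126953125, -363.08001708984375), (127.11652374267578, 27.82876205444336), 84.2317886352539)
1220 [ 0.0989  0.9951  0.505  -0.2459]
```

```bash
python3 -m handwheel '[[0.002,-0.001,-0.03,0,0,0.01],[0.004,-0.002,-0.06,0,0,0.01],[0.004,-0.002,-0.09,0,0,0.01],[0.004,-0.002,-0.115,0,0,0.01],[0.004,-0.002,-0.13,0,0,0.01],[0.004,-0.002,-0.14,0,0,0.01],[0.004,-0.002,-0.145,0,0,0.01],[0.004,-0.002,-0.145,0,0,0.01]]' 1;  python3 -m handwheel '[[0,0,0,0,0,0],[0,0,0,0,0,0],[0,0,0,0,0,0],[0,0,0,0,0,0],[0,0,0,0,0,0],[0,0,0,0,0,0],[0,0,0,0,0,0],[0,0,0,0,0,0]]' -1;python3 -m handwheel '[[0,0,0.01,0,0,0],[0,0,0.03,0,0,0],[0,0,0.05,0,0,0],[0,0,0.065,0,0,0],[0,0,0.075,0,0,0],[0,0,0.08,0,0,0],[0,0,0.08,0,0,0],[0,0,0.08,0,0,0]]'
python3 - <<'E'
from h import *
s=bot.read_state(); print(s["force"],s["moment"],s["position"])
ims=[]
for n in ["scene","side"]:
    im,dp=cams.capture(n); C=cam(n); ims.append(im)
    p=np.array(s["position"]);zt=.004+.08
    for q,z in [("hook_tip",zt),("hook_grip",zt+.021)]:
        print(n,q,[(round(r["conf"],2),np.round(r["position"]),at_z(C,r["position"],z)) for r in models.tip_of(q,n)[:1]])
cv2.imwrite("pics/g.png",cv2.resize(np.hstack([ims[0][100:300,100:400],ims[1][150:350,150:450]]),None,fx=1.33,fy=1.33))
E
```

```text
time_s: 5.38
position: [0.4912, -0.3706, 0.0382]
tcp_rot: [[0.101, 0.995, 0.0], [0.995, -0.101, -0.0], [-0.0, 0.0, -1.0]]
force: [-0.6, 0.1, 0.2]
opening: 1.003
grasp_force: 0.0
time_s: 6.05
position: [0.4906, -0.3709, 0.0379]
tcp_rot: [[0.102, 0.995, 0.0], [0.995, -0.102, -0.0], [0.0, 0.0, -1.0]]
force: [0.3, -0.0, -0.6]
opening: 0.476
grasp_force: 0.0
time_s: 6.72
position: [0.4903, -0.3705, 0.1176]
tcp_rot: [[0.102, 0.995, -0.001], [0.995, -0.102, 0.001], [0.0, -0.001, -1.0]]
force: [-0.7, 0.3, -2.9]
opening: 0.315
grasp_force: 29.9
[-0.7422  0.3172 -2.906 ] [-0.1873  0.0665 -0.0048] [ 0.4903 -0.3705  0.1176]
scene hook_tip [(0.93, array([254., 207.]), array([ 0.5648, -0.0757,  0.084 ]))]
scene hook_grip [(0.88, array([170., 148.]), array([ 0.5082, -0.3528,  0.105 ]))]
side hook_tip []
side hook_grip [(0.96, array([256., 318.]), array([ 0.4883, -0.3989,  0.105 ]))]
```

View pics/g.png

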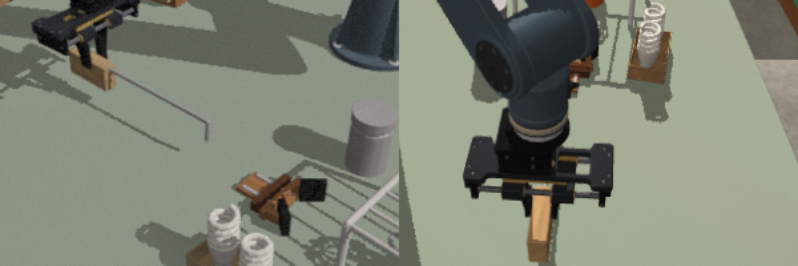

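The handle is held in both views. The fingers finished closing after the lift had started, so I'll measure where the tool sits in the grip.

```bash
cat > tip.py <<'E'
from h import *
def measure(n="scene",show=True):
    s=bot.read_state(); im,dp=cams.capture(n); C=cam(n,s); P=cloud(C,dp)
    p=np.array(s["position"]); R=np.array(s["tcp_rot"]); L=(P-p)@R   # tool frame
    m=(abs(L[...,1])<.025)&(L[...,0]>.07)&(L[...,0]<.32)&(abs(L[...,2])<.08)&(P[...,2]>.012)
    q=L[m]; rod=q[(q[:,0]<.24)]
    z0=np.median(rod[:,2]); rod=rod[abs(rod[:,2]-z0)<.03]
    f=np.polyfit(rod[:,0],rod[:,2],1); g=np.polyfit(rod[:,0],rod[:,1],1)
    print(n,"rod pts",len(rod),"z(x) tool",f,"res",(rod[:,2]-np.polyval(f,rod[:,0])).std(),"y(x)",g)
    t=q[(q[:,0]>.24)]
    if len(t): print(" tip x range",np.percentile(t[:,0],[2,50,98]),"z max(low)",np.percentile(t[:,2],[50,98]))
    r=models.tip_of("hook_tip",n)[:1]
    for a in r:
        o,d=ray(C,a["position"]); 
        # intersect with the tool's x-z plane y=mean
        o2=(o-p)@R; d2=d@R; y0=np.polyval(g,.28); k=(y0-o2[1])/d2[1]
        print(" tip net",round(a["conf"],2),np.round(a["position"]),"tool frame, on tool plane",o2+k*d2)
    return s,im,P
E
python3 - <<'E'
from tip import *
s,im,P=measure("scene"); measure("wrist"); measure("side")
E
```

```text
scene rod pts 217 z(x) tool [0.0415 0.0176] res 0.002092206602823168 y(x) [0.0116 0.0006]
 tip x range [0.2407 0.2706 0.2768] z max(low) [0.0313 0.0672]
 tip net 0.64 [256. 207.] tool frame, on tool plane [0.2728 0.0039 0.0725]
wrist rod pts 2215 z(x) tool [0.0391 0.02  ] res 0.001120721219550262 y(x) [ 0.0147 -0.0002]
  return _methods._mean(a, axis=axis, dtype=dtype,
  ret = ret.dtype.type(ret / rcount)
Traceback (most recent call last):
  File "tip.py", line 8, in measure
    f=np.polyfit(rod[:,0],rod[:,2],1); g=np.polyfit(rod[:,0],rod[:,1],1)
TypeError: expected non-empty vector for x
```

The rod lies about 29 mm lower in the tool frame than intended, with a 2.3° droop, so only the top of the handle is held. I'll set it down and grip it again properly.

```bash
python3 -m handwheel '[[0,0,-0.01,0,0,0],[0,0,-0.02,0,0,0],[0,0,-0.03,0,0,0],[0,0,-0.036,0,0,0],[0,0,-0.041,0,0,0],[0,0,-0.044,0,0,0],[0,0,-0.045,0,0,0],[0,0,-0.046,0,0,0]]';  python3 -m handwheel '[[0,0,0,0,0,0],[0,0,0,0,0,0],[0,0,0,0,0,0],[0,0,0,0,0,0],[0,0,0,0,0,0],[0,0,-0.008,0,0,0],[0,0,-0.018,0,0,0],[0,-0.004,-0.028,0,0,0]]' 0.2; python3 -m handwheel '[[0,0,-0.006,0,0,0.005],[0,0,-0.006,0,0,0.005],[0,0,-0.006,0,0,0.005],[0,0,-0.006,0,0,0.005],[0,0,-0.006,0,0,0.005],[0,0,-0.006,0,0,0.005],[0,0,-0.006,0,0,0.005],[0,0,-0.006,0,0,0.005]]'
```

```text
time_s: 7.93
position: [0.4907, -0.3709, 0.0717]
tcp_rot: [[0.102, 0.995, 0.0], [0.995, -0.102, -0.0], [-0.0, 0.0, -1.0]]
force: [0.4, -1.2, -2.9]
opening: 0.317
grasp_force: 29.9
time_s: 8.6
position: [0.4904, -0.374, 0.043]
tcp_rot: [[0.101, 0.995, -0.001], [0.995, -0.101, 0.001], [0.001, -0.001, -1.0]]
force: [-0.5, -0.4, -0.8]
opening: 0.596
grasp_force: 0.0
time_s: 9.27
position: [0.4908, -0.3749, 0.0383]
tcp_rot: [[0.092, 0.996, 0.0], [0.996, -0.092, -0.0], [-0.0, 0.0, -1.0]]
force: [0.3, -0.1, 0.6]
opening: 0.598
grasp_force: 0.0
```

```bash
python3 -m handwheel '[[0,0,0,0,0,0],[0,0,0,0,0,0],[0,0,0,0,0,0],[0,0,0,0,0,0],[0,0,0,0,0,0],[0,0,0,0,0,0],[0,0,0,0,0,0],[0,0,0,0,0,0]]' -1; python3 -m handwheel '[[0,0,0,0,0,0],[0,0,0,0,0,0],[0,0,0,0,0,0],[0,0,0.01,0,0,0],[0,0,0.03,0,0,0],[0,0,0.05,0,0,0],[0,0,0.06,0,0,0],[0,0,0.06,0,0,0]]'; python3 - <<'E'
from tip import *
measure("scene"); measure("wrist"); s=bot.read_state(); print(s["position"],s["force"],s["moment"])
E
```

```text
time_s: 9.93
position: [0.4908, -0.375, 0.038]
tcp_rot: [[0.092, 0.996, 0.0], [0.996, -0.092, -0.0], [-0.0, 0.0, -1.0]]
force: [0.7, 0.2, 0.2]
opening: 0.316
grasp_force: 29.7
time_s: 10.6
position: [0.4915, -0.3759, 0.1006]
tcp_rot: [[0.092, 0.996, 0.003], [0.996, -0.092, -0.004], [-0.003, 0.003, -1.0]]
force: [0.2, -0.4, -2.5]
opening: 0.321
grasp_force: 29.7
scene rod pts 211 z(x) tool [ 0.0092 -0.0103] res 0.0021603554929824974 y(x) [0.0262 0.0004]
 tip x range [0.2415 0.274  0.28  ] z max(low) [-0.0046  0.0295]
 tip net 0.8 [255. 199.] tool frame, on tool plane [0.2776 0.0077 0.0306]
wrist rod pts 2772 z(x) tool [ 0.0075 -0.0078] res 0.0011103018397665562 y(x) [ 0.0235 -0.    ]
[ 0.4898 -0.3741  0.0968] [ 0.4029  0.8261 -2.9772] [-0.192   0.1062  0.0003]
```

The grip is good now. Next I'll bring the tip to just short of the ring, and take the ring position from the earlier cloud meanwhile.

```bash
python3 -m handwheel '[[0.005,0.03,0.02,0,0,0],[0.01,0.07,0.03,0,0,0],[0.015,0.11,0.03,0,0,0],[0.02,0.15,0.03,0,0,0],[0.025,0.19,0.03,0,0,0],[0.03,0.23,0.03,0,0,0],[0.036,0.26,0.03,0,0,0],[0.042,0.28,0.03,0,0,0]]'; python3 -m handwheel '[[0,0.01,0,0,0,0],[0,0.01,0,0,0,0],[0,0.01,0,0,0,0],[0,0.01,0,0,0,0],[0,0.01,0,0,0,0],[0,0.01,0,0,0,0],[0,0.01,0,0,0,0],[0,0.01,0,0,0,0]]'
python3 - <<'E'
from tip import *
f=np.load("pics/w1.npz"); C=cam("wrist",dict(position=f["p"],tcp_rot=f["R"])); P=cloud(C,f["dp"]); v=cv2.cvtColor(f["im"],cv2.COLOR_BGR2HSV)
def ringfit(P,v,t):
    m=(abs(P[...,0]-.571)<.04)&(abs(P[...,1]-.262)<.035)&(P[...,2]>.046)&(P[...,2]<.064)&(v[...,1]<120)
    q=P[m]; print(t,"ring pts",len(q))
    if len(q)>10:
        print(q.mean(0),q.min(0),q.max(0))
        b=q[:,:2]; A=np.c_[2*b,np.ones(len(b))]; s=np.linalg.lstsq(A,(b**2).sum(1),rcond=None)[0]; print(" circ",s[:2],np.sqrt(s[2]+s[:2]@s[:2]))
ringfit(P,v,"w1")
for n in ["scene","side"]:
    g=np.load(f"pics/{n}0.npz"); ringfit(cloud(cam(n),g["dp"]),cv2.cvtColor(g["im"],cv2.COLOR_BGR2HSV),n)
s,im,P=measure("scene"); C=cam("scene"); p=np.array(s["position"]);R=np.array(s["tcp_rot"])
print(p,"tip",p+R@[.277,.0066,.035])
print([(r["conf"],r["position"],at_z(C,r["position"],.052)) for r in models.tip_of("cage_ring","scene")])
cv2.imwrite("pics/a1.png",cv2.resize(im[190:350,300:500],None,fx=3,fy=3,interpolation=cv2.INTER_CUBIC))
E
```

```text
time_s: 11.47
position: [0.5307, -0.0909, 0.1266]
tcp_rot: [[0.09, 0.996, -0.005], [0.996, -0.09, 0.002], [0.002, -0.005, -1.0]]
force: [0.1, -0.0, -2.9]
opening: 0.322
grasp_force: 29.7
time_s: 12.13
position: [0.5325, -0.0856, 0.1279]
tcp_rot: [[0.093, 0.996, 0.0], [0.996, -0.093, -0.0], [-0.0, 0.0, -1.0]]
force: [-0.3, -0.1, -3.2]
opening: 0.322
grasp_force: 29.7
w1 ring pts 277
[0.5694 0.2574 0.0531] [0.5507 0.2387 0.0497] [0.5885 0.2772 0.0559]
 circ [0.5692 0.2584] 0.016573648093380675
scene ring pts 140
[0.5714 0.2567 0.0557] [0.5517 0.239  0.0461] [0.5887 0.2956 0.062 ]
 circ [0.5707 0.2604] 0.01753522117579702
side ring pts 51
[0.5685 0.2532 0.0532] [0.5494 0.234  0.0474] [0.5899 0.2753 0.0572]
 circ [0.5691 0.2546] 0.017148124243091718
scene rod pts 339 z(x) tool [ 0.0085 -0.0094] res 0.0020468835364702205 y(x) [0.0255 0.0001]
 tip x range [0.2418 0.2726 0.3194] z max(low) [-0.0055  0.0286]
 tip net 0.62 [371. 251.] tool frame, on tool plane [0.2744 0.0073 0.0335]
[ 0.5325 -0.0856  0.1279] tip [0.5649 0.1896 0.0929]
[(0.86, [402.1, 279.5], array([0.561 , 0.2565, 0.052 ]))]
```

View pics/a1.png

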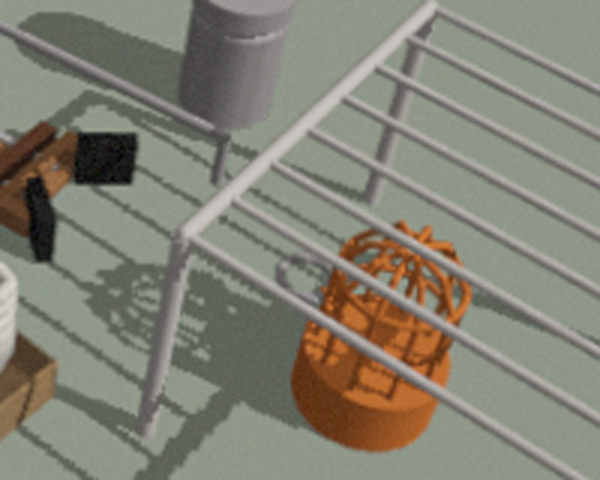

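The crop shows the tip at about (221,182) and the ring at (305,275), both unobstructed. I'll move above the ring and check.

```bash
python3 -m handwheel '[[0.001,0.01,-0.003,0,0,0],[0.002,0.022,-0.006,0,0,0],[0.003,0.035,-0.009,0,0,0],[0.004,0.047,-0.012,0,0,0],[0.005,0.058,-0.015,0,0,0],[0.005,0.065,-0.017,0,0,0],[0.005,0.069,-0.018,0,0,0],[0.005,0.069,-0.018,0,0,0]]'
python3 - <<'E'
from tip import *
s,im,P=measure("scene"); p=np.array(s["position"]);R=np.array(s["tcp_rot"]);C=cam("scene")
t=p+R@[.276,.0066,.035]; print(p,"tip",t,s["force"])
ring=np.array([.570,.2585,.052])
big=cv2.resize(im[230:330,340:460],None,fx=6,fy=6,interpolation=cv2.INTER_CUBIC)
K,d,Rw,o=C
for X,c in [(t,(0,0,255)),(ring,(255,0,0)),(ring+[.0135,0,0],(255,0,0)),(ring-[.0135,0,0],(255,0,0)),(ring+[0,.0135,0],(255,0,0)),(ring-[0,.0135,0],(255,0,0)),([t[0],t[1],.052],(0,255,0))]:
    u=cv2.projectPoints(np.array([X],float),cv2.Rodrigues(Rw.T)[0],-Rw.T@o,K,d)[0].ravel()
    cv2.circle(big,tuple(int(k) for k in (u-[340,230])*6+3),4,c,-1)
cv2.imwrite("pics/a2.png",big)
E
```

```text
time_s: 12.95
position: [0.5372, -0.0145, 0.1095]
tcp_rot: [[0.09, 0.996, -0.001], [0.996, -0.09, 0.0], [0.0, -0.001, -1.0]]
force: [-0.5, -0.4, -3.4]
opening: 0.323
grasp_force: 29.7
scene rod pts 324 z(x) tool [ 0.0069 -0.0095] res 0.0019369920592603378 y(x) [ 0.0298 -0.0002]
 tip x range [0.2463 0.2776 0.3183] z max(low) [-0.0082  0.0647]
 tip net 0.67 [404. 273.] tool frame, on tool plane [0.2738 0.0081 0.0301]
[ 0.5372 -0.0145  0.1095] tip [0.5686 0.2598 0.0746] [-0.4538 -0.4178 -3.4112]
```

View pics/a2.png

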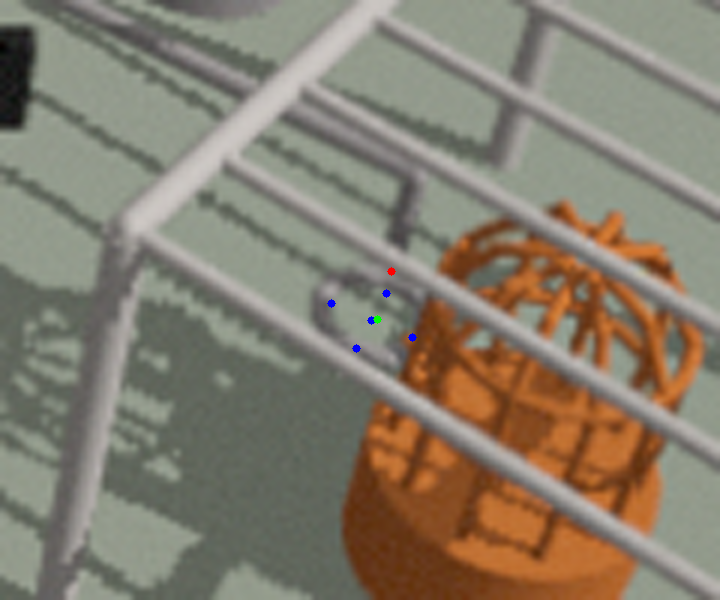

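Projected tip (red) and ring (blue) agree with what the picture shows. I'll lower the tip in two stages, watching the force.

```bash
python3 -m handwheel '[[0,0,-0.003,0,0,0],[0,-0.001,-0.006,0,0,0],[0,-0.001,-0.01,0,0,0],[0,-0.001,-0.014,0,0,0],[0,-0.001,-0.018,0,0,0],[0,-0.001,-0.021,0,0,0],[0,-0.001,-0.024,0,0,0],[0,-0.001,-0.024,0,0,0]]'; python3 - <<'E'
from h import *
s=bot.read_state();print(s["force"],s["moment"])
E
```

```text
time_s: 13.72
position: [0.5372, -0.0168, 0.0852]
tcp_rot: [[0.092, 0.996, -0.001], [0.996, -0.092, 0.0], [0.0, -0.001, -1.0]]
force: [-0.1, 0.3, -2.4]
opening: 0.317
grasp_force: 29.7
[-0.1014  0.3015 -2.4497] [-0.2161  0.0733  0.0252]
```

```bash
python3 -m handwheel '[[0,0,-0.003,0,0,0],[0,0,-0.006,0,0,0],[0,0,-0.009,0,0,0],[0,0,-0.012,0,0,0],[0,0,-0.014,0,0,0],[0,0,-0.016,0,0,0],[0,0,-0.016,0,0,0],[0,0,-0.016,0,0,0]]'; python3 - <<'E'
from h import *
s=bot.read_state();print(s["force"],s["moment"]); im,dp=cams.capture("scene")
p=np.array(s["position"]);R=np.array(s["tcp_rot"]);print(p+R@[.276,.0066,.035])
cv2.imwrite("pics/a3.png",cv2.resize(im[230:330,340:460],None,fx=6,fy=6,interpolation=cv2.INTER_CUBIC))
E
```

```text
time_s: 14.38
position: [0.5376, -0.0168, 0.0698]
tcp_rot: [[0.092, 0.996, -0.0], [0.996, -0.092, 0.0], [0.0, -0.0, -1.0]]
force: [-0.6, 0.1, -2.1]
opening: 0.317
grasp_force: 29.7
[-0.5755  0.1123 -2.1212] [-0.241   0.1058 -0.0175]
[0.5695 0.2574 0.0348]
```

View pics/a3.png

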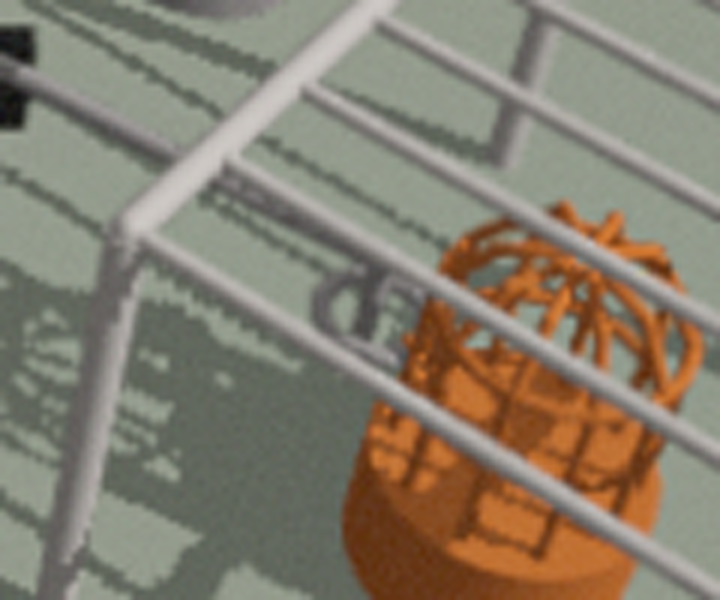

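The picture shows the tip down through the ring at about (370,310). Now I'll drag slowly, along the dock's middle line.

```bash
python3 -m handwheel '[[0,-0.003,0,0,0,0],[0,-0.006,0,0,0,0],[-0.001,-0.009,0,0,0,0],[-0.001,-0.012,0,0,0,0],[-0.001,-0.016,0,0,0,0],[-0.001,-0.02,0,0,0,0],[-0.002,-0.024,0,0,0,0],[-0.002,-0.028,0,0,0,0]]'; python3 -m handwheel '[[0,-0.005,0,0,0,0],[-0.001,-0.01,0,0,0,0],[-0.001,-0.015,0,0,0,0],[-0.002,-0.02,0,0,0,0],[-0.003,-0.025,0,0,0,0],[-0.004,-0.03,0,0,0,0],[-0.005,-0.035,0,0,0,0],[-0.005,-0.04,0,0,0,0]]'
python3 - <<'E'
from h import *
s=bot.read_state();print(s["force"]); im,dp=cams.capture("scene");C=cam("scene")
p=np.array(s["position"]);R=np.array(s["tcp_rot"]);print(p+R@[.276,.0066,.035])
for q,z in [("cage",0),("cage_ring",.052)]: print(q,[(r["conf"],at_z(C,r["position"],z)) for r in models.tip_of(q,"scene")[:1]])
E
```

```text
time_s: 15.1
position: [0.5353, -0.0452, 0.0699]
tcp_rot: [[0.092, 0.996, -0.0], [0.996, -0.092, 0.0], [0.0, -0.0, -1.0]]
force: [-0.0, 2.3, -2.9]
opening: 0.324
grasp_force: 29.7
time_s: 15.77
position: [0.5301, -0.0852, 0.0698]
tcp_rot: [[0.092, 0.996, -0.001], [0.996, -0.092, 0.0], [0.0, -0.001, -1.0]]
force: [-0.4, 2.8, -3.0]
opening: 0.322
grasp_force: 29.7
[-0.3864  2.7943 -2.9664]
[0.562  0.189  0.0349]
cage [(0.62, array([0.5733, 0.26  , 0.    ]))]
cage_ring [(0.79, array([0.5496, 0.1969, 0.052 ]))]
```

```bash
python3 -m handwheel '[[0,-0.006,0,0,0,0],[-0.001,-0.013,0,0,0,0],[-0.002,-0.02,0,0,0,0],[-0.003,-0.027,0,0,0,0],[-0.004,-0.034,0,0,0,0],[-0.005,-0.041,0,0,0,0],[-0.006,-0.048,0,0,0,0],[-0.006,-0.055,0,0,0,0]]'; python3 -m handwheel '[[-0.001,-0.007,0,0,0,0],[-0.002,-0.014,0,0,0,0],[-0.003,-0.021,0,0,0,0],[-0.004,-0.028,0,0,0,0],[-0.005,-0.035,0,0,0,0],[-0.006,-0.04,0,0,0,0],[-0.006,-0.044,0,0,0,0],[-0.007,-0.046,0,0,0,0]]'
cat > cg.py <<'E'
from h import *
s=bot.read_state();print(s["time_s"],s["force"]); im,dp=cams.capture("scene");C=cam("scene");P=cloud(C,dp);v=cv2.cvtColor(im,cv2.COLOR_BGR2HSV)
p=np.array(s["position"]);R=np.array(s["tcp_rot"]);print("tip",p+R@[.276,.0066,.035])
M=np.array([.5543,.1193]);d=np.array([.1426,.9898]);e=np.array([-.9898,.1426])
for q,z in [("cage",0),("cage_ring",.052)]:
    for r in models.tip_of(q,"scene")[:1]: X=at_z(C,r["position"],z); print(q,round(r["conf"],2),X[:2],"dock",(X[:2]-M)@d,(X[:2]-M)@e)
b=P[(v[...,0]<14)&(v[...,1]>180)&(P[...,2]>.008)&(P[...,2]<.04)&(abs(P[...,0]-.56)<.08)&(P[...,1]>.08)]
from scipy.optimize import least_squares
r=least_squares(lambda c:np.hypot(b[:,0]-c[0],b[:,1]-c[1])-.045,b[:,:2].mean(0)-[.03,0],loss="soft_l1",f_scale=.002).x
print("base circ",len(b),r,"rel seat",(r-M)@d,(r-M)@e)
E
python3 cg.py
```

```text
time_s: 16.58
position: [0.5241, -0.1405, 0.0698]
tcp_rot: [[0.092, 0.996, -0.001], [0.996, -0.092, 0.0], [0.0, -0.001, -1.0]]
force: [1.6, 2.5, -2.3]
opening: 0.321
grasp_force: 29.7
time_s: 17.25
position: [0.5178, -0.1866, 0.0699]
tcp_rot: [[0.092, 0.996, 0.001], [0.996, -0.092, -0.0], [-0.0, 0.001, -1.0]]
force: [1.0, 2.2, -2.5]
opening: 0.322
grasp_force: 29.7
17.25 [ 0.9718  2.2492 -2.48  ]
tip [0.5499 0.0876 0.0349]
cage 0.84 [0.5516 0.1555] dock 0.03542434480613309 0.007831698941993004
cage_ring 0.61 [0.5453 0.0936] dock -0.026743325679504455 0.005272154046149776
base circ 327 [0.5594 0.1566] rel seat 0.03762326645654626 0.0002353214162138192
```

```bash
python3 -m handwheel '[[-0.001,-0.004,0,0,0,0],[-0.001,-0.008,0,0,0,0],[-0.002,-0.012,0,0,0,0],[-0.002,-0.016,0,0,0,0],[-0.003,-0.02,0,0,0,0],[-0.003,-0.023,0,0,0,0],[-0.004,-0.026,0,0,0,0],[-0.004,-0.028,0,0,0,0]]'; python3 -m handwheel '[[0,-0.001,0,0,0,0],[0,-0.002,0,0,0,0],[0,-0.003,0,0,0,0],[-0.001,-0.004,0,0,0,0],[-0.001,-0.005,0,0,0,0],[-0.001,-0.005,0,0,0,0],[-0.001,-0.005,0,0,0,0],[-0.001,-0.005,0,0,0,0]]'; python3 cg.py
```

```text
time_s: 18.07
position: [0.5134, -0.2142, 0.0699]
tcp_rot: [[0.092, 0.996, -0.0], [0.996, -0.092, 0.0], [0.0, -0.0, -1.0]]
force: [0.6, 1.8, -2.8]
opening: 0.317
grasp_force: 29.7
time_s: 18.73
position: [0.5127, -0.2189, 0.07]
tcp_rot: [[0.092, 0.996, 0.0], [0.996, -0.092, -0.0], [-0.0, 0.0, -1.0]]
force: [-0.2, 0.4, -1.9]
opening: 0.316
grasp_force: 29.7
18.7333 [-0.2244  0.4357 -1.9102]
tip [0.5445 0.0553 0.0349]
cage 0.82 [0.5472 0.1272] dock 0.006778992303831307 0.0081923716239059
cage_ring 0.91 [0.5448 0.0639] dock -0.056185161285214745 0.0015512254072370538
base circ 395 [0.5536 0.1244] rel seat 0.004980866703738455 0.0013983101341352364
```

```bash
python3 -m handwheel '[[0,-0.0005,0,0,0,0],[0,-0.001,0,0,0,0],[0,-0.0015,0,0,0,0],[0,-0.002,0,0,0,0],[0,-0.0025,0,0,0,0],[0,-0.003,0,0,0,0],[0,-0.003,0,0,0,0],[0,-0.003,0,0,0,0]]'; python3 -m handwheel '[[0,-0.0005,0,0,0,0],[0,-0.001,0,0,0,0],[0,-0.001,0,0,0,0],[0,-0.0015,0,0,0,0],[0,-0.0015,0,0,0,0],[0,-0.002,0,0,0,0],[0,-0.002,0,0,0,0],[0,-0.002,0,0,0,0]]'
```

```text
time_s: 19.55
position: [0.5126, -0.2219, 0.0699]
tcp_rot: [[0.092, 0.996, 0.0], [0.996, -0.092, -0.0], [-0.0, 0.0, -1.0]]
force: [-0.4, 1.2, -3.0]
opening: 0.32
grasp_force: 29.7
time_s: 20.22
position: [0.5126, -0.2239, 0.0699]
tcp_rot: [[0.092, 0.996, 0.0], [0.996, -0.092, -0.0], [-0.0, 0.0, -1.0]]
force: [0.3, 1.7, -2.6]
opening: 0.319
grasp_force: 29.7
```

```bash
R='x'; for i in 1 2; do :; done; python3 -m handwheel '[[0,-0.0005,0,0,0,0],[0,-0.001,0,0,0,0],[0,-0.001,0,0,0,0],[0,-0.0015,0,0,0,0],[0,-0.0015,0,0,0,0],[0,-0.002,0,0,0,0],[0,-0.002,0,0,0,0],[0,-0.002,0,0,0,0]]' | grep -A0 -E 'pos|force'; python3 cg.py
```

```text
position: [0.5123, -0.2252, 0.0698]
--
force: [0.2, 5.7, -3.1]
--
grasp_force: 29.7
20.8833 [ 0.1696  5.7289 -3.1172]
tip [0.5443 0.049  0.035 ]
cage 0.6 [0.5439 0.1212] dock 0.00039057382379851976 0.010611212553060667
cage_ring 0.63 [0.5416 0.0503] dock -0.07009267238484078 0.0027489484563726374
base circ 385 [0.553  0.1183] rel seat -0.0011795359986762788 0.001105379087547947
```

Contact felt at 5.7 N. I'll press a little further.

```bash
python3 -m handwheel '[[0,-0.0002,0,0,0,0],[0,-0.0004,0,0,0,0],[0,-0.0006,0,0,0,0],[0,-0.0006,0,0,0,0],[0,-0.0006,0,0,0,0],[0,-0.0006,0,0,0,0],[0,-0.0006,0,0,0,0],[0,-0.0006,0,0,0,0]]' | grep -E 'pos|^force'
```

```text
position: [0.5122, -0.2255, 0.0697]
force: [1.1, 5.7, -2.7]
```

```bash
python3 -m handwheel '[[0,-0.0003,0,0,0,0],[0,-0.0006,0,0,0,0],[0,-0.001,0,0,0,0],[0,-0.001,0,0,0,0],[0,-0.001,0,0,0,0],[0,-0.001,0,0,0,0],[0,-0.001,0,0,0,0],[0,-0.001,0,0,0,0]]' | grep -E 'pos|^force'
```

```text
position: [0.512, -0.2259, 0.0696]
force: [1.7, 7.8, -3.1]
```

```bash
python3 -m handwheel '[[0,-0.0003,0,0,0,0],[0,-0.0006,0,0,0,0],[0,-0.0008,0,0,0,0],[0,-0.0008,0,0,0,0],[0,-0.0008,0,0,0,0],[0,-0.0008,0,0,0,0],[0,-0.0008,0,0,0,0],[0,-0.0008,0,0,0,0]]' | grep -E 'pos|^force'; python3 -m handwheel '[[0,0,0,0,0,0],[0,0,0,0,0,0],[0,0,0,0,0,0],[0,0,0,0,0,0],[0,0,0,0,0,0],[0,0,0,0,0,0],[0,0,0,0,0,0],[0,0,0,0,0,0]]' | grep -E 'pos|^force';  python3 cg.py
```

```text
position: [0.5118, -0.2262, 0.0695]
force: [0.7, 9.0, -4.3]
position: [0.5118, -0.2262, 0.0694]
force: [0.3, 9.3, -4.1]
23.7 [ 0.2575  9.2903 -4.1229]
tip [0.5439 0.0482 0.0354]
cage_ring 0.95 [0.543  0.0583] dock -0.06198094589332575 0.0025200341748720678
base circ 402 [0.5529 0.1179] rel seat -0.0015790545599022883 0.001150484135555937
```

Holding 9.3 N, seated and centred. Now I'll ease off to the ring's middle.

```bash
python3 -m handwheel '[[0,0.001,0,0,0,0],[0,0.002,0,0,0,0],[0,0.004,0,0,0,0],[0.001,0.006,0,0,0,0],[0.001,0.008,0,0,0,0],[0.001,0.01,0,0,0,0],[0.0015,0.012,0,0,0,0],[0.0015,0.012,0,0,0,0]]' | grep -E 'pos|^force'; cat >> cg.py <<'E'
W=(abs(P[...,0]-.545)<.03)&(abs(P[...,1]-.057)<.022)&(P[...,2]>.047)&(P[...,2]<.059)&(v[...,1]<110); q=P[W]
if len(q)>20:
    r=least_squares(lambda c:np.hypot(q[:,0]-c[0],q[:,1]-c[1])-.017,q[:,:2].mean(0),loss="soft_l1",f_scale=.002).x; print("ringfit",len(q),r)
cv2.imwrite("pics/last.png",cv2.resize(im[210:310,260:380],None,fx=6,fy=6,interpolation=cv2.INTER_CUBIC))
E
python3 cg.py
```

```text
position: [0.5142, -0.2162, 0.07]
force: [-0.6, -0.3, -2.9]
24.5167 [-0.6352 -0.2952 -2.9193]
tip [0.5461 0.0581 0.035 ]
cage 0.84 [0.5523 0.12  ] dock 0.00038061520316200946 0.002068761495657677
cage_ring 0.89 [0.5455 0.0531] dock -0.06674845783962263 -0.000747410582128562
base circ 382 [0.553  0.1185] rel seat -0.0010270176978181514 0.0012047190429564636
ringfit 114 [0.5417 0.0596]
```

View pics/last.png

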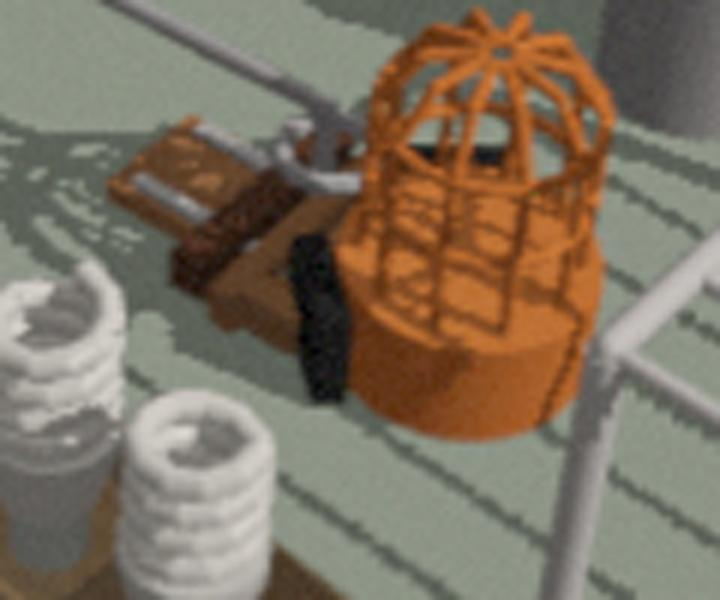

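The tip stands free in the middle of the ring, at about (325,150), and the cage is seated. I'll raise it straight up and then move back.

```bash
python3 -m handwheel '[[0,0,0.003,0,0,0],[0,0,0.007,0,0,0],[0,0,0.012,0,0,0],[0,0,0.018,0,0,0],[0,0,0.025,0,0,0],[0,0,0.033,0,0,0],[0,0,0.042,0,0,0],[0,0,0.05,0,0,0]]' | grep -E 'pos|^force'; python3 -m handwheel '[[0,0,0.005,0,0,0],[0,-0.01,0.005,0,0,0],[-0.002,-0.03,0.005,0,0,0],[-0.004,-0.05,0.005,0,0,0],[-0.006,-0.08,0.005,0,0,0],[-0.008,-0.11,0.005,0,0,0],[-0.01,-0.14,0.005,0,0,0],[-0.012,-0.16,0.005,0,0,0]]' | grep -E 'pos|^force';python3 cg.py | head -5
```

```text
position: [0.5143, -0.2163, 0.1212]
force: [-0.0, -0.1, -3.1]
position: [0.5019, -0.3803, 0.1248]
force: [1.0, -0.9, -2.2]
26.0 [ 0.9862 -0.8962 -2.2021]
tip [ 0.5342 -0.1062  0.0891]
cage 0.73 [0.5475 0.1234] dock 0.003105639387004616 0.007321381908732331
cage_ring 0.76 [0.5323 0.0484] dock -0.07328305047287569 0.011652370314277724
base circ 401 [0.5531 0.1186] rel seat -0.0008547424788442287 0.0011349888911463984
```

The cage stayed seated. Putting the tool down.

```bash
python3 -m handwheel '[[0,0,-0.015,0,0,0],[0,0,-0.03,0,0,0],[0,0,-0.045,0,0,0],[0,0,-0.06,0,0,0],[0,0,-0.07,0,0,0],[0,0,-0.078,0,0,0],[0,0,-0.083,0,0,0],[0,0,-0.086,0,0,0]]' | grep -E 'pos|^force'; python3 -m handwheel '[[0,0,0,0,0,0],[0,0,0,0,0,0],[0,0,-0.001,0,0,0],[0,0,-0.001,0,0,0],[0,0,-0.001,0,0,0],[0,0,-0.001,0,0,0],[0,0,-0.001,0,0,0],[0,0,-0.001,0,0,0]]' | grep -E 'pos|^force'
python3 -m handwheel '[[0,0,0,0,0,0],[0,0,0,0,0,0],[0,0,0,0,0,0],[0,0,0,0,0,0],[0,0,0,0,0,0],[0,0,0,0,0,0],[0,0,0,0,0,0],[0,0,0,0,0,0]]' 0.4; python3 -m handwheel '[[0,0,0.005,0,0,0],[0,0,0.015,0,0,0],[0,0,0.03,0,0,0],[0,0,0.05,0,0,0],[0,0,0.07,0,0,0],[0,0,0.1,0,0,0],[0,0,0.13,0,0,0],[0,0,0.15,0,0,0]]'; python3 -m handwheel '[[0,0,0,0,0,0],[0,0,0,0,0,0],[0,0,0,0,0,0],[0,0,0,0,0,0],[0,0,0,0,0,0],[0,0,0,0,0,0],[0,0,0,0,0,0],[0,0,0,0,0,0]]'|head -1; python3 cg.py|head -5; python3 -c "
from h import *
im,_=cams.capture('scene');cv2.imwrite('pics/end.png',im)
for q,z in [('hook_grip',.025),('hook_tip',.004)]: print(q,[at_z(cam('scene'),r['position'],z) for r in models.tip_of(q,'scene')[:1]])"
```

```text
position: [0.502, -0.3758, 0.0383]
force: [0.2, -0.4, -3.1]
position: [0.5022, -0.3764, 0.0382]
force: [-0.5, -0.4, -2.2]
time_s: 28.15
position: [0.5021, -0.3762, 0.0379]
tcp_rot: [[0.092, 0.996, -0.0], [0.996, -0.092, 0.0], [0.0, -0.0, -1.0]]
force: [0.1, -0.1, 0.8]
opening: 0.688
grasp_force: 0.0
time_s: 28.82
position: [0.5029, -0.3769, 0.1919]
tcp_rot: [[0.092, 0.996, 0.003], [0.996, -0.092, -0.003], [-0.003, 0.003, -1.0]]
force: [-0.5, -0.6, 0.1]
opening: 0.701
grasp_force: 0.0
time_s: 29.48
29.4833 [-0.2425 -0.276   0.223 ]
tip [ 0.5339 -0.1018  0.1524]
cage 0.6 [0.551  0.1205] dock 0.0007015461107588222 0.003447223349589661
cage_ring 0.63 [0.5341 0.0531] dock -0.0683831454052933 0.010596412931600291
base circ 403 [0.5531 0.1184] rel seat -0.0010446295521480274 0.0010909134322565864
hook_grip [array([ 0.4926, -0.39  ,  0.025 ])]
hook_tip [array([ 0.5315, -0.1035,  0.004 ])]
```

View pics/end.png

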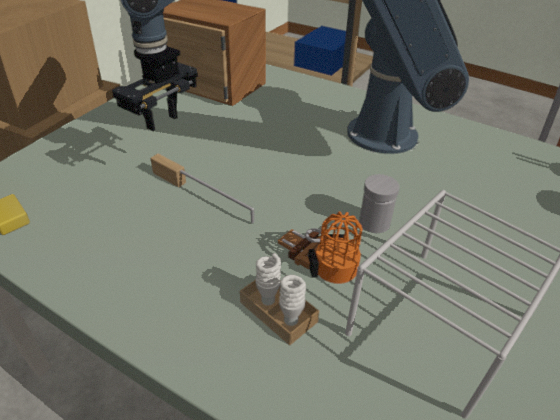

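The tool lies on the ledge from (168,170) to (252,217). The cage stands in the stop at (338,250), and the jar and bulbs have not moved. Handing in.

```bash
python3 -c "
from rig import bot
print(bot.hand_in())"
```

```text
the job is handed in; nothing more can be done
None
```

The job is handed in, with no verdict returned: the cage was dragged into the V stop, pressed at about 9 N, unhooked and left standing, and the hook tool lies on the ledge well clear of it.

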